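# Gauge a milled part, then hold it in the inspection hatch

### The job

Gauge the aluminium part that stands on the bench caliper: slide the caliper's moving jaw shut until it presses the part firmly against the sprung anvil (about 6 N), and keep it pressed for a moment. Then take the part by its head and lower its blade straight through the slot in the top of the grey inspection chamber to about 30 mm deep, with the head clear above the hatch. Finish while still holding it there, still and upright; do not let the part topple and leave the other things on the bench alone.

Things in the scene. Friction and masses are not known exactly. Their poses are not given: they have to be found in the camera images.
- part: Aluminium part, 0.12-0.21 kg, standing loose between the caliper jaws. Blade 34 (x) x 14 (y) x 48 mm high; above it a head 40 (x) x 22 (y), 48 to 82 above the foot; round nose 16 dia x 10 on top. Origin: centre of the foot's underside, z up; same after a half turn. Grasp the head from above across its 22 mm, TCP 70 above the foot. Starts 1 to 6 mm from the anvil, yaw within 0.06 of the caliper's.
- caliper: Dark steel bench caliper fixed to the table. Bed 70 (x) x 220 (y) x 12 mm high, on which the part stands; origin: centre of its underside; y along the slide. The sprung anvil is towards -y, its face at y = -65 mm; the moving jaw comes from +y. Jaws are 36 wide, centred on x = 0, and reach 43 above the table, below the part's head.
- anvil: The caliper's measuring anvil, a steel jaw block 36 x 16 x 30 mm opposite the moving jaw. Sprung: pressed by the part it gives way towards -y, up to 6 mm; 1.5 N starts it, then 1.5 N more per mm (6 N at 3 mm). Its frame at rest is the caliper's frame.
- slide_jaw: The caliper's moving part: steel jaw block 36 x 16 x 30 mm on a carriage with the thumb plate, sliding along the caliper's y. Its frame is the caliper's frame displaced along +y by the gap between the two jaw faces: 0 shut, 62 fully open, 14 when just shut on the part's blade, less as the anvil gives; set out 40 to 60 mm. It stays where it is left; friction about 1.5 N.
- thumb (a point): Centre of the top edge of the steel thumb plate on the moving jaw's carriage, 80 mm above the table, 85 mm to the +y side of the moving jaw's face. The plate is 12 thick (along the caliper's y) x 26 wide, its upper 50 mm free on both sides: pinch it from above across its 12 mm (TCP 72 above the table) and slide it, or push it towards -y.
- station: Grey inspection chamber fixed to the table, a hollow box 150 (x) x 140 (y) x 110 mm high, with a clear pane on its +x side. Origin: centre of its underside. Its floor is 6 thick, so 96 of free depth lies under the 8 mm thick top plate.
- hatch (a point): Centre of the slot in the chamber's top plate, at the plate's upper surface (110 mm above the table), axes as the chamber's. Slot 38 (x) x 16 (y) mm: 2 mm more than the blade's thickness, 4 mm more than its width. 45 degree steel lead-in lips round it rise 5 above the plate and flare 5 outwards. The head does not fit through.
- sleeve_a: Bystander, leave alone: short stepped steel sleeve standing up, 18 dia x 26 mm high. Origin at the centre of its underside.
- sleeve_b: Bystander, leave alone: short stepped steel sleeve standing up, 20 dia x 18 mm high. Origin at the centre of its underside.
- ring_gauge: Bystander, leave alone: dark steel ring lying flat, 42 outside dia x 14 mm high. Origin at the centre of its underside.
- driver: Bystander, leave alone: screwdriver with a black handle lying on the mat near the robot, about 200 mm long. Origin at the tool's underside.
- jar: Bystander, leave alone: clear jar, 52 dia x 70 mm high, beyond the fixtures. Origin at the centre of its underside.
- spool: Bystander, leave alone: white spool with yellow core standing on its flange, 90 dia x 48 mm high, beyond the fixtures. Origin at the centre of its underside.
Things that resemble listed ones, but are neither listed nor needed, are in the scene too. Leave any pink or red look-alike of the caliper alone. Of the things shaped like the part, the aluminium one is meant.

How it is judged:
On the way:
1. the moving jaw presses the standing part against the anvil (over 2 N), with the fingers off the part (contact force between each of slide_jaw, anvil and part above 2 N and contact force between the fingers and part below 0.5 N and angle between part's own z axis and vertical below 0.1 rad), for 0.2 s.
At the end, for the whole second after the job is handed in: The part's foot is 20 to 42 mm below the hatch's upper surface, within 6 mm along and 4 mm across of the slot's centre, upright within 0.1 rad, in line with the slot within 0.15 rad, still (under 20 mm/s) and gripped by the fingers (over 3 N), so that only the robot carries it (z of part in the frame of hatch between -0.042 and -0.02 m and x of part in the frame of hatch between -0.006 and 0.006 m and y of part in the frame of hatch between -0.004 and 0.004 m and angle between the y axis of part and the y axis of hatch, either way round below 0.15 rad and angle between part's own z axis and vertical below 0.1 rad and contact force between the fingers and part above 3 N and linear speed of part below 0.02 m/s); the arm keeps its last pose, push and grip.
It fails at once if the part is tipped over (more than 0.5 rad) (angle between part's own z axis and vertical above 0.5 rad).
It fails at once if a bystander is moved more than 30 mm (distance of any of sleeve_a, sleeve_b, ring_gauge, driver, jar, spool from where it was at the start of the episode above 0.03 m).
It also fails if it takes over 59 s, if anything falls off the work surface, if the arm or the gripper's body presses on something with over 40 N, if the wrist force passes 120 N, or if a joint passes its speed limit or range.

### The arm

A 6-joint arm with a two-finger parallel gripper is mounted at the origin on the work surface. World frame = base frame: x ahead of the robot, y to its left, z up, the work surface at z = 0. Lengths are in m, angles in rad, forces in N, time in s.
With the tool pointing down it reaches from about 0.275 to 0.725 m from the base axis. Payload 15.9 kg.
Tool frame: the origin (TCP) lies between the finger pads, 19 mm behind the fingertips; this is the grasp point; z points along the fingers, y is the line along which they close (so a half turn about z gives the same grasp; the last joint's range is limited). The gripper opens to 85 mm and grips with 20 to 120 N. Pads are 22 mm wide; open, the fingers measure 114 mm over their backs; the gripper's body (76 mm by 85 mm) begins 54 mm behind the grasp point. The pads swing forward as they close: fully open they stand 13 mm farther back than shut.
Start: joints at [1.132, 0.213, -0.034, 1.323, 0, 1.571], TCP at [0.212, 0.453, 0.25] pointing down, gripper open.
Joint ranges: [-2.98, 2.98], [-0.74, 1.72], [-1.14, 1.35], [-2.1, 2.04], [-1.57, 1.44], [-3.14, 3.14]. Speed limits (rad/s): [1.89, 1.89, 2.39, 2.57, 3.14, 3.14].

### API

Orientations are given as a rotation vector (axis times angle).
In Python, from plant import manip, grab_frame, calibration, job gives the robot as it stands.
- The arm moves only by the shell command python3 -m jog 'ROWS'. ROWS is a JSON object of lists of equal length, an entry for each row: "translation": the shift along the tool's x, y, z in cm, a list of three; "rotation": the turn, a rotation vector about the tool's x, y, z in rad, a list of three; "gripper": the opening, from 0 (shut) to 1 (fully open). A call has 1 to 10 rows; each row is the pose to reach, as a shift and turn from the pose commanded when the call began, along the tool's axes at that moment; what a row does not reach only later rows make up. A row lasts 1/10 s, in which the tool goes at most 50 mm and 8.59 degrees, less where a joint would pass 70% of its speed; a pose out of reach is approached as far as the arm can. A call with a gripper value outside its range is refused whole. The fingers move at their own pace and stop on an object; the grip force is fixed at half the most. Time passes only in rows, so rows that repeat a pose let the fingers close. It gives the time, the measured TCP pose, the force, the opening and the grip force at its end, in the units of the state.
- manip.get_state(): the state, without advancing time (a new reading comes with each control period).
- grab_frame(name): name is "side" or "top"; returns (picture, depth): 420x560x3 uint8, red, green, blue; 420x560 float32, m along the optical axis (not along the pixel's ray), 0 where there is no reading.
- calibration(name): a dict with "camera_matrix" (3x3 intrinsics, pixels), "eye" and "orientation" of the camera in the world. Camera axes: x right, y up, looking along -z (the intrinsics and any distortion apply to the point x, -y, -z); pixel columns grow to the right and rows downward; lengths in m; the calibration is good to about 2 mm. A picture is of the moment at which its call begins. calibration takes no time and is no camera call.
- job.sign_off(): hands the job in; it is judged then, once.
The state is a dict: "time_s": time; "joint_positions": joint angles; "joint_velocities": joint speeds; "joint_torque": joint torques, N m; "tool_pos": TCP position; "tool_rot": TCP orientation; "contact_force": force on the tool from outside, world axes, zero at the start; "wrist_torque": the same for the moment, N m; "opening": finger opening in m; "finger_force": force on a finger pad.
Only numpy, scipy, OpenCV 4.12 (cv2) and the standard library are available. Lean on these libraries where they do the work, as an engineer would, in place of code of your own. Each camera call takes 0.05 s, during which the arm holds its last target. There are 200 camera calls.

## Working session

There is one attempt and no reset: what is moved stays moved. The work goes in short steps, Python scripts to look and compute and a shell command to move; the robot and the scene stay as the last step left them, time stands still between calls to the robot, and variables do not carry over. Pictures are saved under pics/ and viewed, at most 10 in all, crops included, and the job is handed in when it is done.

```bash
ls; mkdir -p pics; python3 - <<'E'
from plant import manip, grab_frame, calibration, job
import numpy as np, cv2
for n in ("top","side"):
    p,d=grab_frame(n); np.savez(f"pics/{n}0.npz",p=p,d=d); cv2.imwrite(f"pics/{n}0.png",p[:,:,::-1])
    c=calibration(n); print(n,c)
s=manip.get_state(); print(s)
E
```

```text
pics
top {'camera_matrix': array([[486.42685264,   0.        , 282.8087521 ],
       [  0.        , 486.42685264, 204.79657902],
       [  0.        ,   0.        ,   1.        ]]), 'eye': array([ 0.3030427 , -0.10902698,  1.43368223]), 'orientation': array([ 0.16785606, -0.13743817, -1.58891335])}
side {'camera_matrix': array([[403.9387043 ,   0.        , 272.87911802],
       [  0.        , 403.9387043 , 206.43225193],
       [  0.        ,   0.        ,   1.        ]]), 'eye': array([ 0.3722501 , -0.69419407,  0.78949732]), 'orientation': array([ 0.73212412, -0.11780332, -0.25895658])}
{'time_s': 0.1, 'joint_positions': array([ 1.13199293e+00,  2.13316058e-01, -3.49706193e-02,  1.32351357e+00,
        1.29752701e-05,  1.57080881e+00]), 'joint_velocities': array([-0.00073936, -0.00288805,  0.00147436, -0.00061098, -0.00029835,
       -0.00011633]), 'joint_torque': array([ 2.05947945e-03, -6.87248182e+01,  4.87805700e+01,  1.22647797e-02,
        1.72378873e-04, -2.22341612e-05]), 'tool_pos': array([0.21230358, 0.45237373, 0.2495713 ]), 'tool_rot': array([-6.83722903e-01, -3.06605164e+00,  1.53460699e-03]), 'contact_force': array([0.86404002, 0.12349972, 0.24303148]), 'wrist_torque': array([-0.00648274,  0.02361614, -0.0565005 ]), 'finger_force': 0.0, 'opening': 0.08530824597061878}
```

View pics/top0.png

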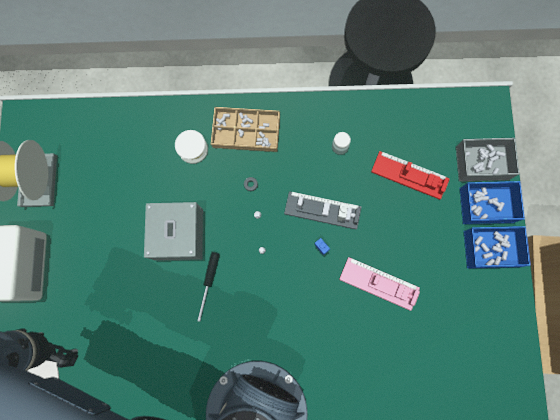

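View pics/side0.png

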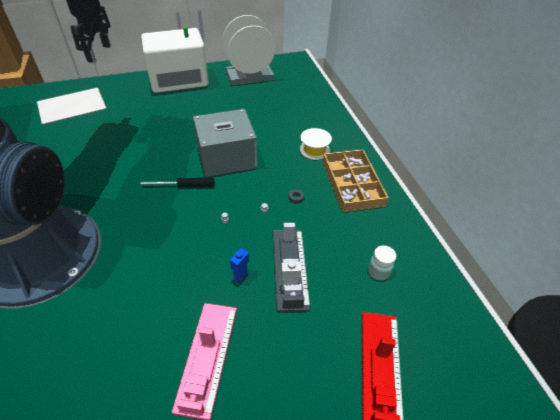

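The dark caliper is at top (323,210) and side (291,268). Look-alikes are the red caliper (410,175) and the pink one (380,284), top view. The part candidates are the grey piece on the dark caliper (~(325,208) top) and the blue one at (322,246). The chamber is at (173,231), with its slot at about (170,229). I choose the grey part on the dark caliper and will check it in a close crop.

```bash
python3 - <<'E'
import numpy as np, cv2
t=np.load("pics/top0.npz")['p'][:,:,::-1]; s=np.load("pics/side0.npz")['p'][:,:,::-1]
f=lambda im,x,y,w,h,k: cv2.resize(im[y:y+h,x:x+w],(w*k,h*k),interpolation=cv2.INTER_CUBIC)
a=f(t,280,180,90,56,8)[:, :400*2][:300] if 0 else f(t,280,187,90,40,5)
b=f(t,140,200,70,64,5); c=f(s,265,215,60,100,6) ; d=f(s,190,105,70,70,4)
C=np.zeros((600,800,3),np.uint8)
C[0:200,0:450]=a; C[200:520,0:350]=b; C[0:600,440:800]=c
cv2.imwrite("pics/crop1.png",C)
E
```

```text
(no output)
```

View pics/crop1.png

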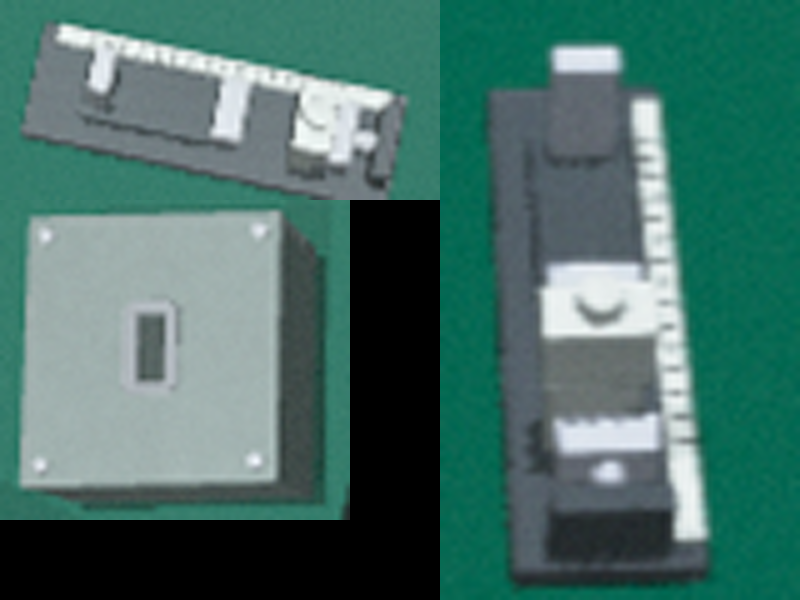

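The crop confirms it: the aluminium part (head with a nose) stands on the dark caliper next to the anvil at about (342,212) top. The jaw is at (326,208), the thumb plate at (300,201), and the slot at about (170,229). Now I'll measure.

```bash
cat > h.py <<'E'
import numpy as np, cv2
from scipy.spatial.transform import Rotation as R
from plant import calibration
def cam(n):
    c=calibration(n); return np.array(c['camera_matrix']),np.array(c['eye']),R.from_rotvec(c['orientation']).as_matrix()
def rays(n,uv):
    K,e,M=cam(n); uv=np.atleast_2d(uv).astype(float)
    d=np.c_[(uv[:,0]-K[0,2])/K[0,0],-(uv[:,1]-K[1,2])/K[1,1],-np.ones(len(uv))]
    return e,d@M.T
def plane(n,uv,z):
    e,d=rays(n,uv); return e+d*((z-e[2])/d[:,2])[:,None]
def cloud(n,d):
    v,u=np.mgrid[0:d.shape[0],0:d.shape[1]]
    e,r=rays(n,np.c_[u.ravel(),v.ravel()]); P=(e+r*d.ravel()[:,None]).reshape(*d.shape,3); P[d<=0]=np.nan; return P
def proj(n,X):
    K,e,M=cam(n); p=(np.atleast_2d(X)-e)@M; return np.c_[K[0,2]-K[0,0]*p[:,0]/p[:,2],K[1,2]+K[1,1]*p[:,1]/p[:,2]]
E
python3 - <<'E'
from h import *
np.set_printoptions(precision=4,suppress=True)
for n in("top","side"):
    z=np.load(f"pics/{n}0.npz"); p,d=z['p'],z['d']; P=cloud(n,d); hsv=cv2.cvtColor(p,cv2.COLOR_RGB2HSV)
    Z=P[...,2]; g=(hsv[...,1]>150)&(hsv[...,0]>60)&(hsv[...,0]<95)
    nongreen=(hsv[...,1]<90)
    # caliper roi
    box={"top":(283,185,365,232),"side":(268,218,318,315)}[n]
    m=np.zeros(Z.shape,bool); m[box[1]:box[3],box[0]:box[2]]=1
    tab=m&g; print(n,"table z",np.nanmedian(Z[tab]),np.nanstd(Z[tab]))
    q=P[m&nongreen]; 
    bed=q[(q[:,2]>.007)&(q[:,2]<.02)]; print("bed",len(bed),cv2.minAreaRect(bed[:,:2].astype(np.float32)), np.median(bed[:,2]))
    for lo,hi in((.035,.05),(.072,.09),(.085,.099),(.099,.115)):
        s=q[(q[:,2]>lo)&(q[:,2]<hi)]
        if len(s)>2: print(lo,hi,len(s),s.mean(0),cv2.minAreaRect(s[:,:2].astype(np.float32)))
    box={"top":(140,198,212,268),"side":(190,105,262,180)}[n]
    m=np.zeros(Z.shape,bool); m[box[1]:box[3],box[0]:box[2]]=1
    q=P[m]; s=q[(q[:,2]>.105)&(q[:,2]<.125)]; print("chamber",len(s),cv2.minAreaRect(s[:,:2].astype(np.float32)),np.median(s[:,2]))
    s=q[(q[:,2]>.1125)&(q[:,2]<.125)]; print("lip",len(s),s.mean(0))
E
```

```text
top table z 0.00211682955680903 0.002912337096187169
bed 944 ((0.5654844045639038, -0.20108580589294434), (0.21936306357383728, 0.0718970000743866), 76.20811462402344) 0.014393155628217746
0.035 0.05 195 [ 0.5505 -0.2553  0.0443] ((0.5606005787849426, -0.21778255701065063), (0.17630213499069214, 0.043312445282936096), 76.36421966552734)
0.072 0.09 55 [ 0.5692 -0.1624  0.0821] ((0.5622544288635254, -0.19535383582115173), (0.13978998363018036, 0.03022100031375885), 71.1087646484375)
0.085 0.099 96 [ 0.5488 -0.2421  0.0943] ((0.555074155330658, -0.19570820033550262), (0.13825730979442596, 0.039681851863861084), 82.44269561767578)
0.099 0.115 32 [ 0.548  -0.2531  0.105 ] ((0.5460643768310547, -0.25394847989082336), (0.014573702588677406, 0.03417663648724556), 87.35467529296875)
chamber 2678 ((0.5036599636077881, 0.2273970991373062), (0.14228132367134094, 0.15131202340126038), 89.4471664428711) 0.11242648616914575
lip 1306 [0.503  0.2282 0.1148]
side table z -0.0009282685510016986 0.001675850318788085
bed 1075 ((0.5642250180244446, -0.20485344529151917), (0.22022253274917603, 0.06906375288963318), 76.34805297851562) 0.011623464543007667
0.035 0.05 442 [ 0.5488 -0.263   0.0423] ((0.55971360206604, -0.22399835288524628), (0.17276181280612946, 0.042196888476610184), 75.77377319335938)
0.072 0.09 160 [ 0.5577 -0.2161  0.0798] ((0.5595394968986511, -0.19850276410579681), (0.1412373185157776, 0.039117634296417236), 77.53038024902344)
0.085 0.099 174 [ 0.5459 -0.2591  0.0921] ((0.5469601154327393, -0.25630316138267517), (0.02291932702064514, 0.039561353623867035), 77.05237579345703)
0.099 0.115 44 [ 0.5468 -0.2567  0.1026] ((0.5471065640449524, -0.25602301955223083), (0.01580091379582882, 0.012436518445611), 72.13772583007812)
chamber 1694 ((0.5016164183616638, 0.22441893815994263), (0.15055015683174133, 0.14568032324314117), 0.32604819536209106) 0.10873433867304916
lip 42 [0.5022 0.2219 0.1135]
```

```bash
cat >> h.py <<'E'
def move(st,pos,yaw=None):
    """shift (tool axes, cm) and turn about tool z from state st to pos; tool y along world heading yaw (mod pi), tool down"""
    M=R.from_rotvec(st['tool_rot']).as_matrix(); sh=M.T@(np.array(pos)-st['tool_pos'])*100
    out=[sh.round(2)]
    if yaw is not None:
        best=None
        for k in(0,np.pi):
            y=np.array([np.cos(yaw+k),np.sin(yaw+k),0]); z=np.array([0,0,-1.]); T=np.c_[np.cross(y,z),y,z]
            out.append((R.from_matrix(M.T@T).as_rotvec().round(3)))
    return out
E
python3 - <<'E'
from h import *
from plant import manip
np.set_printoptions(precision=4,suppress=True)
a=np.deg2rad(76.3); Y=np.array([np.cos(a),np.sin(a)]); X=np.array([Y[1],-Y[0]])
for n,c in(("top",(0.5655,-.2011)),("side",(.5642,-.2049))):
    d=np.load(f"pics/{n}0.npz")['d']; P=cloud(n,d).reshape(-1,3); r=P[:,:2]-c; L=np.c_[r@X,r@Y,P[:,2]+(-.002 if n=="top" else .001)]
    q=L[(abs(L[:,0])<.03)&(abs(L[:,1])<.11)]
    for nm,ylo,yhi,zlo,zhi in(("thumb",.04,.1,.074,.086),("jaw",-.035,.03,.038,.048),("anvil",-.1,-.06,.038,.048),("head",-.09,-.03,.088,.098),("nose",-.09,-.03,.1,.112)):
        s=q[(q[:,1]>ylo)&(q[:,1]<yhi)&(q[:,2]>zlo)&(q[:,2]<zhi)]
        if len(s)>3: print(n,nm,len(s),"x",np.percentile(s[:,0],[2,50,98]),"y",np.percentile(s[:,1],[2,50,98]),"z",np.median(s[:,2]),cv2.minAreaRect(s[:,:2].astype(np.float32))[2])
E
```

```text
top thumb 39 x [-0.0129 -0.0012  0.0116] y [0.0631 0.0689 0.0744] z 0.08046716588036906 0.586668074131012
top jaw 60 x [-0.0179 -0.0003  0.0163] y [-0.0155 -0.008  -0.0002] z 0.043284028725967705 89.89866638183594
top anvil 79 x [-0.0205 -0.0005  0.0187] y [-0.0997 -0.0793 -0.0694] z 0.04382561688760944 89.45668029785156
top head 85 x [-0.0245 -0.0075  0.0147] y [-0.0652 -0.0544 -0.0437] z 0.093786611852122 1.5524133443832397
top nose 23 x [-0.0113 -0.0051  0.0007] y [-0.06   -0.0541 -0.0479] z 0.10517594213210635 15.889424324035645
side thumb 60 x [-0.0132 -0.0017  0.0118] y [0.0628 0.0674 0.075 ] z 0.07928638651960179 87.15410614013672
side jaw 46 x [-0.0183 -0.0036  0.0174] y [-0.0077 -0.0035  0.0007] z 0.04322216193797851 2.0587966442108154
side anvil 213 x [-0.0191 -0.0007  0.0182] y [-0.0993 -0.0759 -0.0601] z 0.043599281488440944 89.29383850097656
side head 160 x [-0.0242 -0.0067  0.0145] y [-0.0649 -0.0579 -0.0433] z 0.09379446177069367 0.6931282877922058
side nose 44 x [-0.0108 -0.0046  0.0018] y [-0.0614 -0.0551 -0.0472] z 0.10383040111481667 85.83773040771484
```

```bash
python3 - <<'E'
from h import *
from plant import manip
print(move(manip.get_state(),(.581,-.136,.20),np.deg2rad(76.3)), R.from_rotvec(manip.get_state()['tool_rot']).as_matrix().round(2))
E
```

```text
[array([-58.37, -37.59,   4.99]), array([-0.001, -0.   , -0.2  ]), array([-0.000e+00,  1.000e-03,  2.942e+00])] [[-0.91  0.42 -0.  ]
 [ 0.42  0.91 -0.  ]
 [ 0.   -0.   -1.  ]]
```

```bash
python3 -m jog '{"translation":[[-7,-4.5,0],[-14,-9,0],[-21,-13.5,0],[-28,-18,0],[-35,-22.5,0],[-42,-27,0],[-49,-31.5,0],[-55,-35.4,0],[-58.4,-37.6,2],[-58.4,-37.6,5]],"rotation":[[0,0,-0.02],[0,0,-0.04],[0,0,-0.06],[0,0,-0.08],[0,0,-0.1],[0,0,-0.12],[0,0,-0.14],[0,0,-0.16],[0,0,-0.18],[0,0,-0.2]],"gripper":[1,1,1,1,1,1,1,1,0.7,0.7]}'; python3 -m jog '{"translation":[[0,0,0],[0,0,0],[0,0,0],[0,0,0],[0,0,0]],"rotation":[[0,0,0],[0,0,0],[0,0,0],[0,0,0],[0,0,0]],"gripper":[0.7,0.7,0.7,0.7,0.7]}'; python3 - <<'E'
from h import *
from plant import manip
print(move(manip.get_state(),(.581,-.136,.072),np.deg2rad(76.3)))
E
```

```text
time_s: 1.1
tool_pos: [0.4786, 0.0278, 0.2376]
tool_rot: [0.373, 3.118, 0.0]
contact_force: [0.5, 1.5, -0.3]
opening: 0.0604
finger_force: 0.0
time_s: 1.6
tool_pos: [0.4774, 0.0309, 0.2376]
tool_rot: [0.372, 3.119, 0.0]
contact_force: [-0.2, 0.5, -0.1]
opening: 0.06
finger_force: 0.0
[array([-13.99, -13.79,  16.56]), array([0.   , 0.   , 0.002]), array([-1.00e-03,  0.00e+00, -3.14e+00])]
```

```bash
python3 -m jog '{"translation":[[-2.8,-2.8,1],[-5.6,-5.6,2],[-8.4,-8.4,4],[-11.2,-11,6],[-14,-13.8,8.8],[-14,-13.8,8.8],[-14,-13.8,8.8],[-14,-13.8,8.8],[-14,-13.8,8.8]],"rotation":[[0,0,0.002],[0,0,0.002],[0,0,0.002],[0,0,0.002],[0,0,0.002],[0,0,0.002],[0,0,0.002],[0,0,0.002],[0,0,0.002]],"gripper":[0.7,0.7,0.7,0.7,0.7,0.7,0.7,0.7,0.7]}'; python3 - <<'E'
from h import *
from plant import manip, grab_frame
print(move(manip.get_state(),(.581,-.136,.072),np.deg2rad(76.3)))
ims=[]
for n in ("top","side"):
    p,d=grab_frame(n); np.savez(f"pics/{n}1.npz",p=p,d=d); ims.append(p[:,:,::-1])
a=cv2.resize(ims[0][150:250,260:393],(400,300),interpolation=2); b=cv2.resize(ims[1][150:340,220:347],(400,600),interpolation=2)
C=np.zeros((600,800,3),np.uint8); C[:300,:400]=a; C[:,400:]=b; cv2.imwrite("pics/crop2.png",C)
E
```

```text
time_s: 2.5
tool_pos: [0.5812, -0.1362, 0.1505]
tool_rot: [0.375, 3.117, -0.0]
contact_force: [0.0, 0.2, 0.3]
opening: 0.0598
finger_force: 0.0
[array([0.04, 0.02, 7.85]), array([ 0.   ,  0.002, -0.   ]), array([ 3.000e-03, -0.000e+00,  3.141e+00])]
```

View pics/crop2.png

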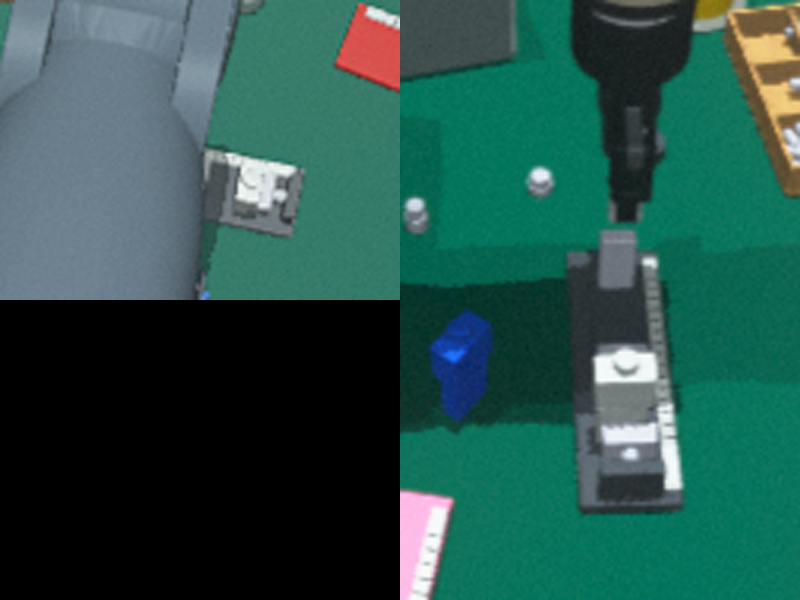

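The side view shows the fingers directly over the thumb plate (full picture about (289,219), plate top ~(289,225)), so I'll descend and pinch it.

```bash
python3 -m jog '{"translation":[[0,0,2.5],[0,0,5],[0,0,7],[0,0,7.85],[0,0,7.85],[0,0,7.85],[0,0,7.85],[0,0,7.85],[0,0,7.85],[0,0,7.85]],"rotation":[[0,0,0],[0,0,0],[0,0,0],[0,0,0],[0,0,0],[0,0,0],[0,0,0],[0,0,0],[0,0,0],[0,0,0]],"gripper":[0.7,0.7,0.7,0.7,0.7,0.05,0.05,0.05,0.05,0.05]}'; python3 -m jog '{"translation":[[0,0,0],[0,0,0],[0,0,0],[0,0,0]],"rotation":[[0,0,0],[0,0,0],[0,0,0],[0,0,0]],"gripper":[0.05,0.05,0.05,0.05]}'; python3 - <<'E'
from h import *
from plant import manip, grab_frame
s=manip.get_state(); print(s['tool_pos'],s['finger_force'],R.from_rotvec(s['tool_rot']).as_matrix().round(3))
n="side"; p,d=grab_frame(n); np.savez(f"pics/{n}2.npz",p=p,d=d)
E
```

```text
time_s: 3.6
tool_pos: [0.5815, -0.1374, 0.0718]
tool_rot: [0.377, 3.117, -0.0]
contact_force: [-2.1, 1.2, 7.1]
opening: 0.0111
finger_force: 58.7
time_s: 4.0
tool_pos: [0.5815, -0.1374, 0.0717]
tool_rot: [0.377, 3.117, -0.0]
contact_force: [-1.0, 1.0, 5.9]
opening: 0.011
finger_force: 58.7
[ 0.58147864 -0.13737964  0.07172536] 58.71251463890076 [[-0.971  0.238  0.001]
 [ 0.238  0.971 -0.   ]
 [-0.001  0.    -1.   ]]
```

```bash
python3 -m jog '{"translation":[[0,-0.4,0],[0,-0.8,0],[0,-1.2,0],[0,-1.6,0],[0,-2,0],[0,-2.3,0],[0,-2.5,0],[0,-2.7,0],[0,-2.8,0],[0,-2.8,0]],"rotation":[[0,0,0],[0,0,0],[0,0,0],[0,0,0],[0,0,0],[0,0,0],[0,0,0],[0,0,0],[0,0,0],[0,0,0]],"gripper":[0.05,0.05,0.05,0.05,0.05,0.05,0.05,0.05,0.05,0.05]}';  python3 -m jog '{"translation":[[0,-0.08,0],[0,-0.16,0],[0,-0.24,0],[0,-0.32,0],[0,-0.4,0],[0,-0.48,0],[0,-0.56,0],[0,-0.6,0],[0,-0.6,0],[0,-0.6,0]],"rotation":[[0,0,0],[0,0,0],[0,0,0],[0,0,0],[0,0,0],[0,0,0],[0,0,0],[0,0,0],[0,0,0],[0,0,0]],"gripper":[0.05,0.05,0.05,0.05,0.05,0.05,0.05,0.05,0.05,0.05]}'; python3 - <<'E'
from h import *
from plant import grab_frame
p,d=grab_frame("side"); np.savez("pics/side3.npz",p=p,d=d)
cv2.imwrite("pics/crop3.png",cv2.resize(p[190:320,240:340,::-1],(460,598),interpolation=2))
E
```

```text
time_s: 5.05
tool_pos: [0.5749, -0.1647, 0.0718]
tool_rot: [0.377, 3.117, -0.0]
contact_force: [-0.8, 0.2, 6.3]
opening: 0.0111
finger_force: 58.6
time_s: 6.05
tool_pos: [0.5736, -0.1701, 0.0718]
tool_rot: [0.377, 3.117, 0.001]
contact_force: [0.7, 3.3, 6.3]
opening: 0.011
finger_force: 58.7
```

View pics/crop3.png

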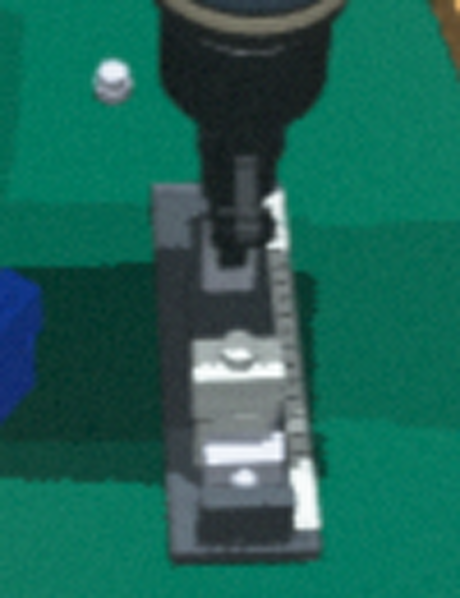

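The part is upright and the force along y is up about 3 N, so the jaw is pushing the part. I'll press further in small steps.

```bash
python3 -m jog '{"translation":[[0,-0.06,0],[0,-0.12,0],[0,-0.18,0],[0,-0.24,0],[0,-0.24,0]],"rotation":[[0,0,0],[0,0,0],[0,0,0],[0,0,0],[0,0,0]],"gripper":[0.05,0.05,0.05,0.05,0.05]}';python3 -m jog '{"translation":[[0,-0.06,0],[0,-0.12,0],[0,-0.12,0]],"rotation":[[0,0,0],[0,0,0],[0,0,0]],"gripper":[0.05,0.05,0.05]}'
```

```text
time_s: 6.6
tool_pos: [0.5731, -0.1719, 0.0718]
tool_rot: [0.376, 3.117, 0.002]
contact_force: [1.4, 7.3, 7.1]
opening: 0.0113
finger_force: 58.8
time_s: 6.9
tool_pos: [0.5729, -0.1729, 0.0718]
tool_rot: [0.376, 3.117, 0.003]
contact_force: [1.5, 8.8, 6.9]
opening: 0.011
finger_force: 58.9
```

Force is about 7 N net of friction. I'll hold it, then back the jaw off and release.

```bash
python3 -m jog '{"translation":[[0,0,0],[0,0,0],[0,0,0],[0,0,0],[0,0,0],[0,0,0],[0,0,0]],"rotation":[[0,0,0],[0,0,0],[0,0,0],[0,0,0],[0,0,0],[0,0,0],[0,0,0]],"gripper":[0.05,0.05,0.05,0.05,0.05,0.05,0.05]}'; python3 - <<'E'
from h import *
from plant import grab_frame
p,d=grab_frame("side"); np.savez("pics/side4.npz",p=p,d=d)
a=np.deg2rad(76.3); Y=np.array([np.cos(a),np.sin(a)]); X=np.array([Y[1],-Y[0]])
for f in (0,3,4):
    P=cloud("side",np.load(f"pics/side{f}.npz")['d']).reshape(-1,3); r=P[:,:2]-(.5642,-.2049); L=np.c_[r@X,r@Y,P[:,2]+.001]; q=L[(abs(L[:,0])<.03)]
    for nm,zlo,zhi in(("anvil",.039,.047),("head",.089,.097),("nose",.1,.108)):
        s=q[(q[:,1]>-.083)&(q[:,1]<-.03)&(q[:,2]>zlo)&(q[:,2]<zhi)]; print(f,nm,len(s),np.percentile(s[:,1],[3,50,97]).round(4),np.median(s[:,0]).round(4))
E
python3 -m jog '{"translation":[[0,0.05,0],[0,0.1,0],[0,0.2,0],[0,0.3,0],[0,0.4,0],[0,0.6,0],[0,0.9,0],[0,1.3,0],[0,1.7,0],[0,2,0]],"rotation":[[0,0,0],[0,0,0],[0,0,0],[0,0,0],[0,0,0],[0,0,0],[0,0,0],[0,0,0],[0,0,0],[0,0,0]],"gripper":[0.05,0.05,0.05,0.05,0.05,0.05,0.05,0.05,0.05,0.05]}'
```

```text
time_s: 7.6
tool_pos: [0.5729, -0.1729, 0.0718]
tool_rot: [0.376, 3.117, 0.003]
contact_force: [1.8, 8.6, 6.8]
opening: 0.0109
finger_force: 58.8
0 anvil 150 [-0.0798 -0.0704 -0.0592] -0.0022
0 head 146 [-0.0648 -0.0571 -0.0435] -0.0067
0 nose 44 [-0.0612 -0.0551 -0.0475] -0.0046
3 anvil 148 [-0.0802 -0.0714 -0.0628] -0.0018
3 head 152 [-0.0684 -0.0609 -0.0469] -0.005
3 nose 47 [-0.0653 -0.0571 -0.0504] -0.0049
4 anvil 146 [-0.0827 -0.0744 -0.0659] -0.0013
4 head 148 [-0.0713 -0.0651 -0.0505] -0.0051
4 nose 47 [-0.0675 -0.0609 -0.0537] -0.0046
time_s: 8.65
tool_pos: [0.5774, -0.1545, 0.0718]
tool_rot: [0.377, 3.117, -0.001]
contact_force: [-0.9, -0.9, 5.9]
opening: 0.0115
finger_force: 59.0
```

The anvil gave way about 3 mm, with the head moving the same amount, so the gauging is done. Next: release, rise and re-measure the part.

```bash
python3 -m jog '{"translation":[[0,0,0],[0,0,0],[0,0,0],[0,0,-2],[0,0,-5],[0,0,-9],[0,0,-13],[0,0,-15],[0,0,-15],[0,0,-15]],"rotation":[[0,0,0],[0,0,0],[0,0,0],[0,0,0],[0,0,0],[0,0,0],[0,0,0],[0,0,0],[0,0,0],[0,0,0]],"gripper":[0.7,0.7,0.7,0.7,0.7,0.7,0.7,0.7,0.7,0.7]}'; python3 - <<'E'
from h import *
from plant import grab_frame,manip
for n in("top","side"):
    p,d=grab_frame(n); np.savez(f"pics/{n}5.npz",p=p,d=d)
    cv2.imwrite(f"pics/{n}5.png",p[:,:,::-1])
a=np.deg2rad(76.3); Y=np.array([np.cos(a),np.sin(a)]); X=np.array([Y[1],-Y[0]])
for n,c,dz in(("top",(0.5655,-.2011),-.002),("side",(.5642,-.2049),.001)):
    P=cloud(n,np.load(f"pics/{n}5.npz")['d']).reshape(-1,3); r=P[:,:2]-c; L=np.c_[r@X,r@Y,P[:,2]+dz]; q=L[(abs(L[:,0])<.035)]
    for nm,zlo,zhi in(("head",.089,.097),("nose",.1,.108)):
        s=q[(q[:,1]>-.083)&(q[:,1]<-.03)&(q[:,2]>zlo)&(q[:,2]<zhi)]
        if len(s)>3: print(n,nm,len(s),"x",np.percentile(s[:,0],[3,50,97]).round(4),"y",np.percentile(s[:,1],[3,50,97]).round(4),cv2.minAreaRect(s[:,:2].astype(np.float32)))
C=np.array([.5648,-.2030]); t=C+X*-.0048+Y*-.058; print(t, move(manip.get_state(),(*t,.082),np.deg2rad(76.3)))
cv2.imwrite("pics/crop4.png",cv2.resize(cv2.imread("pics/side5.png")[190:320,240:340],(460,598),interpolation=2))
E
```

```text
time_s: 9.65
tool_pos: [0.5768, -0.1545, 0.2205]
tool_rot: [0.377, 3.119, -0.0]
contact_force: [0.7, 0.9, 0.2]
opening: 0.0601
finger_force: 0.0
top head 75 x [-0.0246 -0.007   0.0143] y [-0.0677 -0.0568 -0.0469] ((-0.005248498171567917, -0.05769599974155426), (0.02194877527654171, 0.03973110392689705), 89.7323226928711)
top nose 21 x [-0.0118 -0.0047  0.0022] y [-0.0645 -0.0587 -0.0523] ((-0.004745558835566044, -0.059124335646629333), (0.014215664938092232, 0.012187718413770199), 24.80754852294922)
side head 148 x [-0.0233 -0.0058  0.0141] y [-0.068  -0.0604 -0.0466] ((-0.004718064330518246, -0.0567442961037159), (0.023306667804718018, 0.039457984268665314), 89.90740966796875)
side nose 47 x [-0.0109 -0.0048  0.0016] y [-0.0638 -0.0575 -0.0498] ((-0.0045419735834002495, -0.056420426815748215), (0.014571379870176315, 0.014542334713041782), 33.66745376586914)
[ 0.54639995 -0.25821303] [array([  0.39, -10.8 ,  13.75]), array([-0.   , -0.002, -0.002]), array([-3.00e-03,  0.00e+00,  3.14e+00])]
```

View pics/crop4.png

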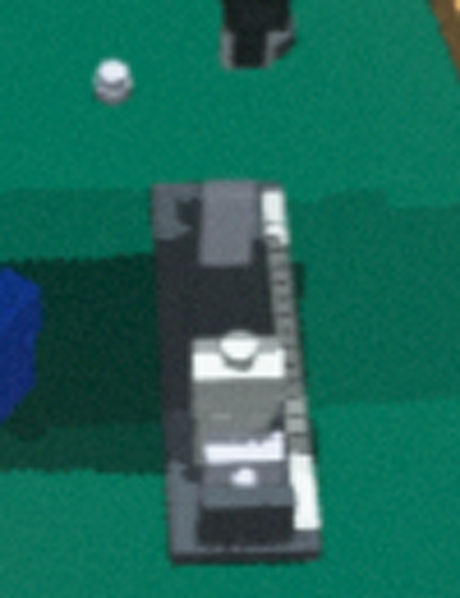

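The part still stands upright at side (291,270) and the jaw is clear. Moving over the head.

```bash
python3 -m jog '{"translation":[[0.1,-3,0],[0.2,-6,1],[0.3,-9,2],[0.4,-10.8,4],[0.4,-10.8,6],[0.4,-10.8,8],[0.4,-10.8,8],[0.4,-10.8,8]],"rotation":[[0,0,0],[0,0,0],[0,0,0],[0,0,0],[0,0,0],[0,0,0],[0,0,0],[0,0,0]],"gripper":[0.7,0.7,0.7,0.7,0.7,0.7,0.6,0.6]}'; python3 - <<'E'
from h import *
from plant import grab_frame,manip
print(move(manip.get_state(),(.5464,-.2582,.082),np.deg2rad(76.3)))
E
```

```text
time_s: 10.55
tool_pos: [0.5467, -0.2581, 0.1405]
tool_rot: [-0.377, -3.117, -0.001]
contact_force: [-0.7, 0.3, -0.2]
opening: 0.0512
finger_force: 0.0
[array([ 0.02, -0.02,  5.85]), array([ 0.   , -0.001, -0.002]), array([-2.00e-03, -0.00e+00,  3.14e+00])]
```

```bash
python3 -m jog '{"translation":[[0,0,1.5],[0,0,3],[0,0,4.5],[0,0,5.5],[0,0,5.85],[0,0,5.85],[0,0,5.85]],"rotation":[[0,0,0],[0,0,0],[0,0,0],[0,0,0],[0,0,0],[0,0,0],[0,0,0]],"gripper":[0.6,0.6,0.6,0.6,0.6,0.6,0.6]}'; python3 -m jog '{"translation":[[0,0,0],[0,0,0],[0,0,0],[0,0,0],[0,0,0],[0,0,0],[0,0,0],[0,0,0],[0,0,0],[0,0,0]],"rotation":[[0,0,0],[0,0,0],[0,0,0],[0,0,0],[0,0,0],[0,0,0],[0,0,0],[0,0,0],[0,0,0],[0,0,0]],"gripper":[0.5,0.45,0.4,0.35,0.32,0.3,0.28,0.2,0.15,0.15]}'
```

```text
time_s: 11.25
tool_pos: [0.5476, -0.2585, 0.0831]
tool_rot: [0.377, 3.118, -0.001]
contact_force: [0.0, -0.6, 0.2]
opening: 0.0512
finger_force: 0.0
time_s: 12.25
tool_pos: [0.5472, -0.2582, 0.0824]
tool_rot: [0.377, 3.119, 0.0]
contact_force: [-0.3, 2.8, 4.0]
opening: 0.0211
finger_force: 59.2
```

```bash
python3 -m jog '{"translation":[[0,0,-0.3],[0,0,-0.8],[0,0,-1.5],[0,0,-3],[0,0,-5],[0,0,-7.5],[0,0,-10],[0,0,-12.5],[0,0,-14.5],[0,0,-15]],"rotation":[[0,0,0],[0,0,0],[0,0,0],[0,0,0],[0,0,0],[0,0,0],[0,0,0],[0,0,0],[0,0,0],[0,0,0]],"gripper":[0.15,0.15,0.15,0.15,0.15,0.15,0.15,0.15,0.15,0.15]}'; python3 - <<'E'
from h import *
from plant import manip
np.set_printoptions(precision=4,suppress=True)
S={}
for n,off in(("top",(-.0007,-.0019,-.002)),("side",(.0006,.0019,.001))):
    z=np.load(f"pics/{n}0.npz"); p,d=z['p'],z['d']; P=cloud(n,d)+np.array(off)
    box={"top":(140,198,212,268),"side":(190,105,262,180)}[n]
    m=np.zeros(d.shape,bool); m[box[1]:box[3],box[0]:box[2]]=1
    s=P[m&(abs(P[...,2]-.110)<.004)]; r=cv2.minAreaRect(s[:,:2].astype(np.float32)); print(n,"plate",r,np.median(s[:,2]))
    c=np.array(r[0]); near=np.hypot(P[...,0]-c[0],P[...,1]-c[1])<.035
    g=cv2.cvtColor(p,cv2.COLOR_RGB2GRAY).astype(int)
    # slot: ray-cast dark pixels onto top of plate
    v,u=np.where(m); X=plane(n,np.c_[u,v],.110-off[2])+np.array(off); k=(abs(X[:,0]-c[0])<.03)&(abs(X[:,1]-c[1])<.025)
    gv=g[v,u]; th=np.median(gv[k])-25; dk=k&(gv<th); br=k&(gv>np.median(gv[k])+12)
    print(" dark",dk.sum(),X[dk].mean(0),cv2.minAreaRect(X[dk][:,:2].astype(np.float32)))
    L=P[m&near&(P[...,2]>.108)]; lip=m&near&(P[...,2]>.1125)&(P[...,2]<.12); q=P[lip]; print(" lip",len(q),cv2.minAreaRect(q[:,:2].astype(np.float32)) if len(q)>3 else "")
    if br.sum()>3: print(" bright",br.sum(),cv2.minAreaRect((X[br][:,:2]).astype(np.float32)))
    dp=near&m&(P[...,2]<.1); q=P[dp]; print(" hole px",dp.sum())
E
```

```text
time_s: 13.25
tool_pos: [0.5479, -0.2589, 0.235]
tool_rot: [0.377, 3.115, -0.002]
contact_force: [-0.8, -1.0, -2.0]
opening: 0.0211
finger_force: 59.0
top plate ((0.5021325945854187, 0.22549346089363098), (0.1413739025592804, 0.15032687783241272), 89.97773742675781) 0.11023458019468169
 dark 87 [0.5025 0.2244 0.11  ] ((0.5017843842506409, 0.2214488685131073), (0.038439810276031494, 0.022202719002962112), 1.40162193775177)
 lip 150 ((0.5018649101257324, 0.22624729573726654), (0.06443104147911072, 0.06512501090765), 45.22474670410156)
 bright 23 ((0.5049163103103638, 0.2243528962135315), (0.04005076363682747, 0.022216636687517166), 1.2417547702789307)
 hole px 44
side plate ((0.5022164583206177, 0.22631895542144775), (0.15055015683174133, 0.14568030834197998), 0.32604819536209106) 0.10970893234357088
 dark 50 [0.5028 0.2235 0.11  ] ((0.502435028553009, 0.22210824489593506), (0.044219739735126495, 0.02236100658774376), 1.090130090713501)
 lip 53 ((0.5007708668708801, 0.22611823678016663), (0.035013046115636826, 0.05706530064344406), 71.47171783447266)
 bright 71 ((0.5045306086540222, 0.23274439573287964), (0.05216195061802864, 0.030205154791474342), 0.923770546913147)
 hole px 1
```

```bash
python3 - <<'E'
import numpy as np, cv2
C=np.zeros((600,800,3),np.uint8)
for i,(n,x,y,w,h) in enumerate((("top",155,212,33,37),("side",205,112,40,30))):
    im=np.load(f"pics/{n}0.npz")['p'][:,:,::-1][y:y+h,x:x+w]
    k=12 if n=="top" else 10; b=cv2.resize(im,None,fx=k,fy=k,interpolation=cv2.INTER_CUBIC)
    b=cv2.convertScaleAbs(b,alpha=1.3,beta=-60)
    C[:b.shape[0],i*400:i*400+b.shape[1]]=b
    for t in range(0,w,5): cv2.putText(C,str(x+t),(i*400+t*k,h*k+12 if 1 else 0),0,.35,(255,255,255),1); C[:h*k,i*400+t*k]=(0,255,255)
    for t in range(0,h,5): C[t*k,i*400:i*400+w*k]=(0,255,255); cv2.putText(C,str(y+t),(i*400,t*k+10),0,.35,(0,0,255),1)
cv2.imwrite("pics/slot.png",C)
E
```

```text
(no output)
```

View pics/slot.png

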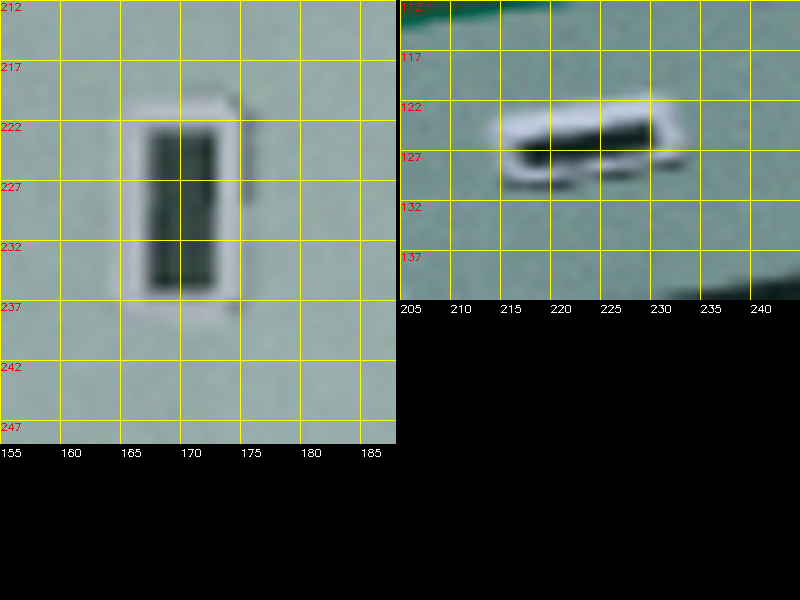

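```bash
python3 - <<'E'
from h import *
from plant import manip
np.set_printoptions(precision=4,suppress=True)
for n,off,c in(("top",(-.0007,-.0019,-.002),[(169.6,228.4),(164.6,220.3),(174.6,219.6),(174.6,236.9),(164.8,237.4)]),("side",(.0006,.0019,.001),[(223.3,125.4),(214.2,123.3),(231.3,121.2),(232.5,127),(215,130)])):
    X=plane(n,c,.115-off[2])+np.array(off); print(n,X[:,:2].tolist(), np.diff(X[1:],axis=0)[:,:2])
s=manip.get_state(); print(s['contact_force'],s['finger_force'])
print(move(s,(.502,.227,.235),np.pi/2))
E
```

```text
top [[0.5030080835158502, 0.2241285284819139], [0.5259073874096812, 0.23850808929261674], [0.5271689446767204, 0.21085394556147302], [0.4791648982794115, 0.20982488941120297], [0.4784418801466833, 0.23675122566776102]] [[ 0.0013 -0.0277]
 [-0.048  -0.001 ]
 [-0.0007  0.0269]]
side [[0.502888060721007, 0.22375234803472754], [0.4804029734726471, 0.2396073112395899], [0.5282314392759463, 0.23720865016599957], [0.5258797552540241, 0.21020746207938334], [0.4770380671403829, 0.20906484319639096]] [[ 0.0478 -0.0024]
 [-0.0024 -0.027 ]
 [-0.0488 -0.0011]]
[-0.7944 -1.0242 -2.0332] 58.95158529281616
[array([16.05, 46.09, -0.11]), array([-0.001,  0.003, -0.241]), array([0.005, 0.002, 2.901])]
```

The slot rim measures 48 x 27 mm in both views (expected 48 x 26), centred at (0.503, 0.224), yaw about 0.01. Carrying the part over.

```bash
python3 -m jog '{"translation":[[0.8,2,0],[2,6,0],[3.5,10,0],[5,14,0],[6.5,18.5,0],[8,23,0],[9.5,27.5,0],[11,32,0],[12.5,36.5,0],[13.5,40,0]],"rotation":[[0,0,-0.02],[0,0,-0.04],[0,0,-0.06],[0,0,-0.08],[0,0,-0.1],[0,0,-0.12],[0,0,-0.15],[0,0,-0.18],[0,0,-0.21],[0,0,-0.23]],"gripper":[0.15,0.15,0.15,0.15,0.15,0.15,0.15,0.15,0.15,0.15]}'; python3 -m jog '{"translation":[[0,0,0],[0,0,0]],"rotation":[[0,0,0],[0,0,0]],"gripper":[0.15,0.15]}'; python3 - <<'E'
from h import *
from plant import manip
print(move(manip.get_state(),(.503,.224,.22),np.pi/2+.01))
E
```

```text
time_s: 14.25
tool_pos: [0.5105, 0.1647, 0.2318]
tool_rot: [-0.014, -3.141, 0.0]
contact_force: [0.4, -0.3, -1.2]
opening: 0.0212
finger_force: 59.0
time_s: 14.45
tool_pos: [0.5111, 0.1628, 0.2316]
tool_rot: [-0.015, -3.141, 0.001]
contact_force: [-1.0, -0.4, -1.7]
opening: 0.0212
finger_force: 59.2
[array([0.86, 6.12, 1.16]), array([-0.001, -0.001, -0.019]), array([-1.000e-03,  1.000e-03,  3.122e+00])]
```

```bash
python3 -m jog '{"translation":[[0.2,1.5,0.3],[0.4,3,1],[0.6,4.5,1.5],[0.85,6.1,2],[0.85,6.1,2.6],[0.85,6.1,2.6],[0.85,6.1,2.6],[0.85,6.1,2.6]],"rotation":[[0,0,-0.01],[0,0,-0.02],[0,0,-0.02],[0,0,-0.02],[0,0,-0.02],[0,0,-0.02],[0,0,-0.02],[0,0,-0.02]],"gripper":[0.15,0.15,0.15,0.15,0.15,0.15,0.15,0.15]}'; python3 - <<'E'
from h import *
from plant import manip,grab_frame
s=manip.get_state(); print(s['tool_pos'],move(s,(.503,.224,.205),np.pi/2+.01))
C=np.zeros((600,800,3),np.uint8)
for i,(n,x,y,w,h) in enumerate((("top",130,190,80,80),("side",185,70,80,110))):
    p,d=grab_frame(n); np.savez(f"pics/{n}6.npz",p=p,d=d); b=cv2.resize(p[y:y+h,x:x+w,::-1],None,fx=5,fy=5,interpolation=2); C[:b.shape[0],i*400:i*400+b.shape[1]]=b
    P=cloud(n,d); off=np.array({"top":(-.0007,-.0019,-.002),"side":(.0006,.0019,.001)}[n])
cv2.imwrite("pics/hover.png",C)
E
```

```text
time_s: 15.25
tool_pos: [0.5038, 0.2231, 0.2065]
tool_rot: [-0.014, 3.141, 0.0]
contact_force: [-0.3, 0.2, -1.8]
opening: 0.0209
finger_force: 59.3
[0.50375064 0.22313594 0.20650568] [array([0.07, 0.09, 0.15]), array([ 0.   ,  0.   , -0.001]), array([ 0.  , -0.  ,  3.14])]
```

View pics/hover.png

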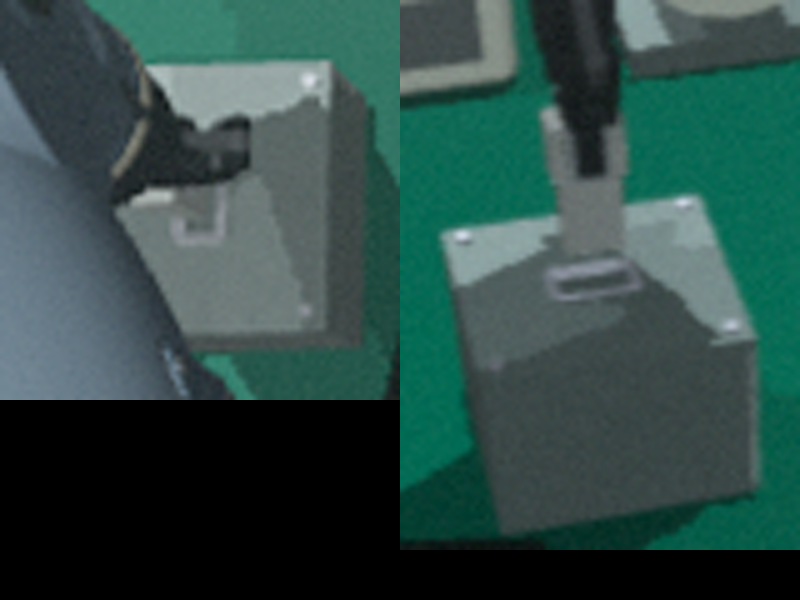

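```bash
python3 - <<'E'
from h import *
np.set_printoptions(precision=2,suppress=True)
off=np.array((.0006,.0019,.001))
f=np.array([.5038,.2231,.1361])
L=np.array([[-.017,-.007,0],[.017,-.007,0],[-.017,-.007,.048],[.017,-.007,.048],[-.02,-.011,.048],[.02,-.011,.048],[-.02,-.011,.082],[.02,-.011,.082]])
print(proj("side",f+L-off))
z=np.load("pics/side6.npz"); g=cv2.cvtColor(z['p'],cv2.COLOR_RGB2GRAY).astype(float)
for v in(112,114,116,118):   # subpixel blade edges by half-level crossing, saturation contrast to green
    s=cv2.cvtColor(z['p'],cv2.COLOR_RGB2HSV)[...,1].astype(int); print(v,s[v,210:236].tolist())
P=cloud("side",z['d'])+off; m=P[100:124,216:230]; print((1e3*np.nanmedian(m.reshape(24,14,3)[:,3:11],axis=1))[::3])
E
```

```text
[[217.4  121.55]
 [229.76 119.66]
 [215.83 106.33]
 [228.62 104.47]
 [214.97 107.34]
 [230.05 105.15]
 [213.77  95.92]
 [229.22  93.76]]
112 [221, 224, 202, 194, 172, 151, 98, 41, 19, 20, 23, 22, 25, 22, 11, 18, 25, 22, 20, 25, 36, 37, 35, 36, 37, 40]
114 [41, 41, 43, 42, 42, 37, 32, 25, 18, 21, 18, 19, 20, 20, 23, 18, 20, 20, 24, 29, 29, 34, 36, 34, 39, 34]
116 [38, 33, 35, 34, 36, 34, 32, 26, 23, 9, 18, 11, 24, 23, 16, 15, 18, 24, 25, 25, 30, 36, 31, 38, 40, 38]
118 [37, 36, 38, 40, 35, 37, 35, 26, 16, 20, 23, 18, 20, 16, 18, 23, 22, 17, 24, 20, 30, 36, 32, 30, 39, 42]
[[503.5  201.85 209.15]
 [502.85 201.11 201.07]
 [503.15 209.98 187.35]
 [504.03 218.78 171.54]
 [504.68 218.03 161.77]
 [502.47 218.83 152.89]
 [501.7  216.83 143.71]
 [505.97 252.73 108.95]]
```

```bash
python3 - <<'E'
from h import *
z=np.load("pics/side6.npz"); g=cv2.cvtColor(z['p'],cv2.COLOR_RGB2GRAY).astype(int)
for u in range(218,229,2): print(u,g[112:132,u].tolist(), (z['d'][112:132:1,u]*1000).astype(int).tolist())
E
```

```text
218 [107, 110, 112, 112, 108, 105, 106, 105, 101, 94, 95, 123, 141, 124, 76, 70, 85, 130, 87, 88] [1071, 1072, 1074, 1080, 1085, 1086, 1085, 1085, 1089, 1136, 1133, 1122, 1124, 1125, 1126, 1126, 1200, 1105, 1111, 1108]
220 [109, 110, 110, 109, 109, 108, 109, 110, 103, 86, 99, 139, 141, 102, 70, 73, 101, 122, 83, 89] [1072, 1072, 1081, 1086, 1085, 1088, 1090, 1089, 1092, 1139, 1137, 1123, 1122, 1127, 1128, 1129, 1205, 1105, 1107, 1105]
222 [110, 112, 109, 110, 111, 110, 111, 110, 112, 91, 112, 141, 139, 95, 67, 73, 102, 102, 81, 88] [0, 1078, 1081, 1082, 1084, 1089, 1091, 1092, 1097, 1137, 1135, 1126, 1123, 1125, 1126, 1131, 1110, 1107, 1109, 1107]
224 [112, 110, 108, 110, 112, 111, 112, 107, 100, 99, 128, 142, 135, 78, 69, 79, 108, 94, 91, 90] [1077, 1078, 1080, 1083, 1083, 1091, 1089, 1096, 1094, 1137, 1126, 1130, 1128, 1128, 1135, 1203, 1109, 1113, 1109, 1104]
226 [110, 112, 112, 111, 110, 111, 112, 104, 83, 95, 136, 138, 109, 71, 67, 84, 105, 77, 75, 87] [1078, 1080, 1084, 1087, 1089, 1093, 1091, 1096, 1144, 1139, 1126, 1127, 1130, 1130, 1131, 1205, 1109, 1112, 1109, 1107]
228 [113, 113, 112, 115, 109, 112, 111, 116, 92, 102, 129, 124, 87, 70, 70, 93, 98, 71, 74, 87] [1077, 1082, 1087, 1086, 1088, 1090, 1094, 1095, 1141, 1140, 1128, 1132, 1129, 1132, 1135, 1111, 1114, 1115, 1111, 1110]
```

In the side view the blade is centred over the slot (foot edge row ~120.5, columns 217–229; rim centre 223,125). Both estimates are within about 1 mm, so I'll lower while watching the force.

```bash
python3 -m jog '{"translation":[[0,0,0.5],[0,0,1],[0,0,1.5],[0,0,1.9],[0,0,2.2],[0,0,2.4],[0,0,2.6],[0,0,2.6]],"rotation":[[0,0,0],[0,0,0],[0,0,0],[0,0,0],[0,0,0],[0,0,0],[0,0,0],[0,0,0]],"gripper":[0.15,0.15,0.15,0.15,0.15,0.15,0.15,0.15]}'; python3 -m jog '{"translation":[[0,0,0.2],[0,0,0.4],[0,0,0.6],[0,0,0.6]],"rotation":[[0,0,0],[0,0,0],[0,0,0],[0,0,0]],"gripper":[0.15,0.15,0.15,0.15]}'
```

```text
time_s: 16.15
tool_pos: [0.5037, 0.2237, 0.1804]
tool_rot: [-0.015, 3.141, 0.001]
contact_force: [-0.8, 1.9, 1.0]
opening: 0.0213
finger_force: 59.5
time_s: 16.55
tool_pos: [0.5037, 0.224, 0.174]
tool_rot: [-0.015, 3.142, 0.002]
contact_force: [1.0, 6.1, -2.5]
opening: 0.0211
finger_force: 59.2
```

The lip pushes the part towards +y (6 N), so I'll shift by 1 mm and re-check.

```bash
python3 -m jog '{"translation":[[0,0.05,0],[0,0.1,0],[0,0.1,0]],"rotation":[[0,0,0],[0,0,0],[0,0,0]],"gripper":[0.15,0.15,0.15]}'
```

```text
time_s: 16.85
tool_pos: [0.5035, 0.2243, 0.1741]
tool_rot: [0.014, -3.141, 0.001]
contact_force: [0.4, 1.1, -2.1]
opening: 0.0211
finger_force: 59.4
```

```bash
python3 -m jog '{"translation":[[0,0.06,0],[0,0.06,0.3],[0,0.06,0.6],[0,0.06,0.9],[0,0.06,1.2],[0,0.06,1.2]],"rotation":[[0,0,0],[0,0,0],[0,0,0],[0,0,0],[0,0,0],[0,0,0]],"gripper":[0.15,0.15,0.15,0.15,0.15,0.15]}'
```

```text
time_s: 17.45
tool_pos: [0.5033, 0.2249, 0.1617]
tool_rot: [0.014, -3.141, 0.001]
contact_force: [-1.0, 0.6, -1.6]
opening: 0.0211
finger_force: 59.5
```

```bash
python3 -m jog '{"translation":[[0,0,0.3],[0,0,0.6],[0,0,0.9],[0,0,1.1],[0,0,1.1],[0,0,1.1],[0,0,1.1],[0,0,1.1]],"rotation":[[0,0,0],[0,0,0],[0,0,0],[0,0,0],[0,0,0],[0,0,0],[0,0,0],[0,0,0]],"gripper":[0.15,0.15,0.15,0.15,0.15,0.15,0.15,0.15]}'; python3 - <<'E'
from h import *
from plant import manip,grab_frame
p,d=grab_frame("side"); np.savez("pics/side7.npz",p=p,d=d)
cv2.imwrite("pics/final.png",cv2.resize(p[70:180,185:265,::-1],None,fx=5,fy=5,interpolation=2))
P=cloud("side",d)+np.array((.0006,.0019,.001))
off=np.array((.0006,.0019,.001)); s=manip.get_state(); f=s['tool_pos']-[0,0,.0704]
print(s['tool_pos'],s['joint_velocities'].round(3)); print(proj("side",f+np.array([[-.02,-.011,.048],[.02,-.011,.048]])-off))
E
```

```text
time_s: 18.25
tool_pos: [0.5036, 0.2251, 0.1514]
tool_rot: [-0.014, 3.141, 0.0]
contact_force: [-0.6, 0.1, -1.5]
opening: 0.0215
finger_force: 59.5
[0.50361897 0.2250383  0.15136855] [ 0.001  0.001  0.001  0.001 -0.002 -0.001]
[[216.60654962 124.34535752]
 [231.09725757 122.11301122]]
```

View pics/final.png

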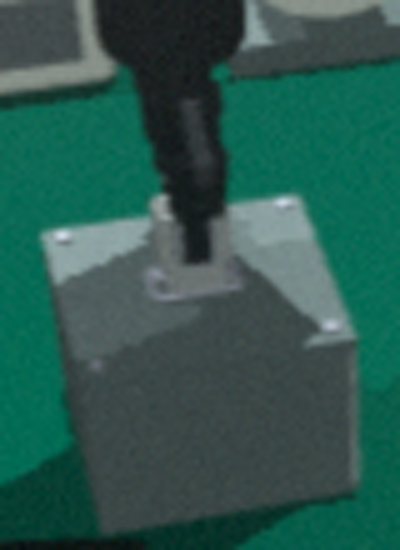

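The blade is in the slot with the head clear above the rim at about (223,126). Lateral force is near zero and the foot is about 29 mm deep, so I'm handing in.

```bash
python3 -c "
from plant import job
print(job.sign_off())"
```

```text
the job is handed in; nothing more can be done
None
```

I gauged the part at about 7 N on the wrist sensor, with the anvil giving about 3 mm. I then handed in while still holding it still and upright, its blade about 29 mm deep in the hatch slot; sign-off returned no verdict.

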